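# Close the kitchen canister with its inner lid and clamp ring

### The job

Close the white canister that stands on the small wooden stand: first seat the small knobbed lid in its mouth and let go of it, then lower the winged ring over it with the wings crosswise to the canister, and turn the ring clockwise (seen from above) until its wings lie along the canister's long side. Leave the wide lid where it is.

Things in the scene. Friction and masses are not known exactly. Their poses are not given: they have to be found in the camera images.
- jar: White oblong canister, 110 mm along x, 70 mm along y, fixed on a wooden stand (170 mm square, top 30 mm up). Origin on the counter under its centre, z up. Body's flat top 116 mm up; on it a round neck, 33 mm outside, bore 27 mm, lip 142 mm up. Two lugs on the neck at +x and -x, 35 deg to each side, reach 23.5 mm from the axis, 132 to 137 mm up; gaps between them face +y and -y.
- mouth (a point): Centre of the canister's mouth at lip level, 142 mm above the counter; axes as jar. With the ring fully down (on the seated lid), its tabs are 4 mm below the lugs: turned clockwise they pass under, freely. Stops below the lugs end the turn 10 deg past closed and block the other way. Closed: ring x along canister x, either way round.
- disk: Small knobbed lid, 60 g: steel disk 33 mm wide, 5 mm thick; under it a black tapered plug 21 mm wide (15 at foot), 10 mm high; on top a round wooden knob 12 mm wide, 18 mm high. Origin: centre of plug's foot, z up; disk 10 to 15, knob 15 to 33 mm above it. Round: yaw is free. Seated, the disk rests on the lip, plug in the bore with 2 mm play, origin 10 mm below mouth.
- ring: Steel ring, 90 g, 61 mm wide, 27 mm high, open below; top plate with 24 mm hole for the knob. Wings at +x, -x to 42 mm from axis; flat grip faces at +y, -y, 64 mm apart. Two inner tabs at +x, -x at the foot, 4 mm clear of the neck. Origin: centre of underside, z up. Goes on only with its x 55 to 125 deg counter-clockwise of canister x (or half a turn more). Fully down: origin 18 mm below mouth.
- wide_lid: Bystander, to be left where it is: a wider knobbed lid of the same materials, from another jar, 76 mm wide, 33 mm high over its knob. Origin: centre of its underside.
There are look-alikes about, which are no part of the job. What is meant by the disk is not purple, and is the smaller of those in its own colour.

How it is judged:
By the outcome, as a careful person would: the job done as asked, in the order asked, and still so for the second after the job is handed in, with the robot touching nothing.
It also fails if it takes over 64 s, if anything falls off the work surface, if the arm or the gripper's body presses on something with over 40 N, if the wrist force passes 120 N, or if a joint passes its speed limit or range.

### The arm

A 6-joint arm with a two-finger parallel gripper is mounted at the origin on the work surface. World frame = base frame: x ahead of the robot, y to its left, z up, the work surface at z = 0. Lengths are in m, angles in rad, forces in N, time in s.
With the tool pointing down it reaches from about 0.275 to 0.725 m from the base axis. Payload 15.9 kg.
Tool frame: the origin (TCP) lies midway between the tips of the shut fingers; the grasp point (between the pads) lies 19 mm behind it (robot.grasp_offset is the distance from the TCP to the grasp point, in m); z points along the fingers, y is the line along which they close (so a half turn about z gives the same grasp; the last joint's range is limited). The gripper opens to 85 mm and grips with 20 to 120 N. Pads are 22 mm wide; open, the fingers measure 114 mm over their backs; the gripper's body (76 mm by 85 mm) begins 54 mm behind the grasp point. The pads swing forward as they close: fully open they stand 13 mm farther back than shut.
Start: joints at [1.323, 0.213, -0.034, 1.323, 0, 1.571], TCP at [0.123, 0.485, 0.231] pointing down, gripper open.
Joint ranges: [-2.98, 2.98], [-0.74, 1.72], [-1.14, 1.35], [-2.1, 2.04], [-1.57, 1.44], [-3.14, 3.14]. Speed limits (rad/s): [1.89, 1.89, 2.39, 2.57, 3.14, 3.14].

### API

Orientations are given as a rotation vector (axis times angle).
In Python, from rig import robot gives the robot as it stands. The module is installed in compiled form; this text tells all that it offers. Calls block until the motion is done:
- robot.reach(position, orientation): joint-space move of the TCP to a pose.
- robot.move_l(position, vel=0.15, ori=None): straight line of the TCP; ori=None keeps the orientation; vel is the mean speed in m/s.
- robot.set_joints(angles): joint-space move.
- robot.open_gripper() and robot.grasp(): open the fingers fully, or close them until they stop; the grip force is fixed at half the most.
- robot.hold(seconds).
- robot.ik(position, orientation): joint angles nearest the present ones, or None.
- robot.snapshot(name): name is "scene" or "top"; returns a dict with "pixels" (420x560x3 uint8, red, green, blue), "z_map" (420x560 float32, m along the optical axis (not along the pixel's ray), 0 where there is no reading), "camera_matrix" (3x3 intrinsics, pixels), "R" (3x3) and "t" (3): a world point X has camera coordinates R X + t. Camera axes: x right, y down, z forward; pixel columns grow to the right and rows downward; lengths in m; the calibration is good to about 2 mm. A picture is of the moment at which its call begins.
A pose or a line that the arm cannot do raises robot.Unreachable and nothing moves.
- robot.finish_job(): hands the job in; it is judged then, once.
Trained networks look in a picture, given as the dict that the camera call returned (one of the last four; its "shot" number tells which), for a name from the list of things; names that differ only in an ending like _2 or _b are one class to them, and where a whole thing is asked for, a point or a joint stands for the part that bears it (a point fixed in the world has none). Each returns a list of dicts, best first, with "score" (0 to 1); they miss things now and then, are a little off and sometimes report something else, mostly with a low value. They report only what shows in the picture. A call takes as long as a camera call. They do not tell look-alikes from the thing itself.
- robot.spot_in(picture, target): "rect" ([left, top, width, height] in pixels, round what is visible of it).
Readings, each from a call of its own:
- robot.get_time_s(): time.
- robot.get_joint_pos(): joint angles.
- robot.get_qd(): joint speeds.
- robot.get_joint_torque(): joint torques, N m.
- robot.get_ee_pos(): TCP position.
- robot.get_tool_rot(): TCP orientation.
- robot.get_contact_force(): force on the tool from outside, world axes, zero at the start.
- robot.get_wrist_torque(): the same for the moment, N m.
- robot.get_opening(): opening from 0.0 (shut) to 1.0 (fully open).
- robot.get_grasp_force(): force on a finger pad.
Only numpy, scipy, OpenCV 4.12 (cv2) and the standard library are available. Lean on these libraries where they do the work, as an engineer would, in place of code of your own. Each camera call takes 0.05 s, during which the arm holds its last target. There are 200 camera calls.

## Working session

There is one attempt and no reset: what is moved stays moved. The work goes in short steps, each a Python script; the robot and the scene stay as the last script left them, time stands still between calls to the robot, and variables do not carry over. Pictures are saved under pics/ and viewed, at most 10 in all, crops included, and the job is handed in when it is done.

```bash
mkdir -p pics
cat > h.py <<'E'
import numpy as np, cv2
from rig import robot
def cloud(p):
    K=p["camera_matrix"];z=p["z_map"];v,u=np.mgrid[:z.shape[0],:z.shape[1]]
    c=np.stack([(u-K[0,2])/K[0,0]*z,(v-K[1,2])/K[1,1]*z,z],-1)
    w=(c-p["t"])@p["R"]; w[z==0]=np.nan
    return w
def save(p,n): cv2.imwrite(f"pics/{n}.png",p["pixels"][:,:,::-1])
E
python3 - <<'E'
from h import *
for n in ("top","scene"):
    p=robot.snapshot(n);save(p,n+"0");w=cloud(p);np.savez(n+"0.npz",w=w,px=p["pixels"],t=p["t"],R=p["R"],K=p["camera_matrix"])
    print(n,-p["R"].T@p["t"])
    for t in ("jar","disk","ring","wide_lid"):
        for d in robot.spot_in(p,t):
            l,tp,wd,h=d["rect"];q=w[int(tp+h/2),int(l+wd/2)]
            print(t,round(d["score"],2),np.round(d["rect"]),np.round(q,3))
E
```

```text
top [ 0.43599298 -0.03310699  0.80506801]
jar 0.89 [102. 172. 106. 109.] [0.532 0.157 0.115]
jar 0.34 [303. 251.  21.  19.] [ 0.485 -0.102  0.033]
disk 0.67 [308. 252.  17.  18.] [ 0.485 -0.106  0.03 ]
disk 0.62 [340. 274.  22.  16.] [ 0.447 -0.167  0.034]
disk 0.56 [256. 241.  26.  24.] [ 0.497 -0.024  0.043]
ring 0.72 [306. 167.  34.  44.] [ 0.622 -0.123 -0.003]
wide_lid 0.97 [386. 218.  40.  38.] [ 0.529 -0.269  0.03 ]
scene [1.20378009 0.37132328 0.81889278]
jar 0.58 [329. 233.  98.  98.] [0.603 0.198 0.09 ]
disk 0.81 [297. 221.  16.  19.] [ 0.506 -0.018  0.03 ]
disk 0.36 [226. 234.  27.  27.] [ 0.609 -0.131 -0.   ]
ring 0.93 [228. 236.  28.  27.] [ 0.632 -0.103  0.029]
wide_lid 0.78 [198. 192.  31.  23.] [ 0.534 -0.265  0.017]
```

View pics/top0.png

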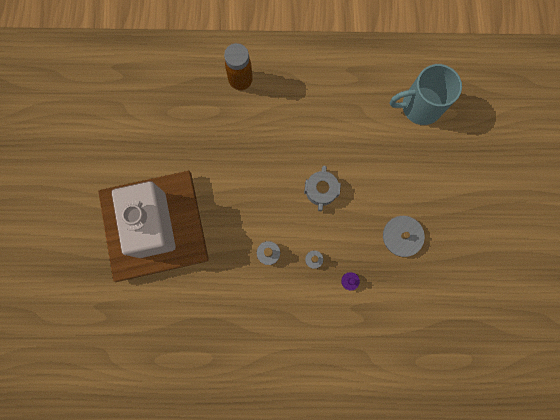

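View pics/scene0.png

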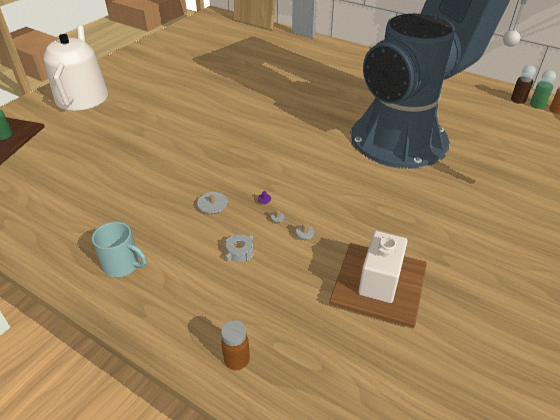

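Top view: the right disk is the small grey lid at (314,260); the larger grey one at (268,253) and the purple one at (350,281) are look-alikes. Ring at (322,187) with wings up/down the image, jar at (145,215), neck at (133,213), wide lid at (405,236). The scene view agrees.

Run:
```python
from h import *
W={n:np.load(n+"0.npz")["w"] for n in("top","scene")}
def near(w,c,r,z0,z1):
    q=w.reshape(-1,3);m=(np.hypot(*(q[:,:2]-c).T)<r)&(q[:,2]>z0)&(q[:,2]<z1);return q[m]
def rect(q):
    r=cv2.minAreaRect((q[:,:2]*1000).astype(np.float32));return np.round(r[0],1),np.round(r[1],1),round(r[2],1)
for n,w in W.items():
    print(n)
    for nm,c,r,z0,z1 in (("knob",(.485,-.104),.03,.024,.05),("disktop",(.485,-.104),.03,.006,.021),("bigknob",(.497,-.024),.03,.004,.07),("ring",(.615,-.118),.07,.018,.04),("ringall",(.615,-.118),.07,.008,.04),("neck",(.54,.175),.1,.136,.16),("jartop",(.54,.157),.1,.111,.121),("stand",(.54,.157),.15,.025,.036)):
        q=near(w,c,r,z0,z1)
        if len(q)>3: print(nm,len(q),q.mean(0).round(4),np.median(q[:,2]).round(4),q[:,2].max().round(4),*rect(q),cv2.minEnclosingCircle((q[:,:2]*1000).astype(np.float32)))
p=np.load("top0.npz")["px"]
a=cv2.resize(p[160:290,90:220],(520,520),interpolation=cv2.INTER_CUBIC);b=cv2.resize(p[160:290,300:345],(180,520),interpolation=cv2.INTER_CUBIC)
cv2.imwrite("pics/c1.png",np.hstack([a,b])[:,:,::-1])
```

```text
top
knob 38 [ 0.4869 -0.105   0.0314] 0.0318 0.0341 [ 486.7 -105.7] [10.4 11. ] 2.5 ((487.1795654296875, -105.35688018798828), 5.852682113647461)
disktop 218 [ 0.4869 -0.1048  0.0144] 0.0143 0.0204 [ 487.2 -105.3] [31.3 31.8] 26.7 ((486.9045715332031, -105.33123779296875), 16.467037200927734)
bigknob 436 [ 0.4975 -0.0223  0.0224] 0.0191 0.0452 [497.7 -22.4] [42.  41.3] 80.7 ((498.2303161621094, -22.21758270263672), 21.48445701599121)
ring 803 [ 0.618  -0.1202  0.0256] 0.0259 0.0313 [ 618.6 -120.4] [60.7 62.2] 39.8 ((619.3052368164062, -119.4053955078125), 40.89130401611328)
ringall 845 [ 0.617  -0.1199  0.025 ] 0.0259 0.0313 [ 618.6 -120.4] [60.7 62.2] 39.8 ((618.7144775390625, -119.59465026855469), 41.4559211730957)
neck 251 [0.5453 0.1853 0.139 ] 0.1387 0.1448 [546.1 186.7] [46.  31.9] 3.2 ((545.8410034179688, 186.78146362304688), 23.62702178955078)
jartop 2394 [0.5439 0.1843 0.1152] 0.1151 0.1209 [545.5 186.3] [109.7  69.5] 12.9 ((545.5060424804688, 186.6851348876953), 61.939979553222656)
stand 5131 [0.5367 0.1738 0.0292] 0.0293 0.036 [545.8 186.8] [170.2 170.4] 13.4 ((545.3034057
[... 488 characters left out ...]
67 [ 0.6248 -0.1178  0.0258] 0.0263 0.0304 [ 621.8 -119.2] [63.8 58.6] 37.0 ((621.619140625, -120.40559387207031), 41.577178955078125)
ringall 565 [ 0.6274 -0.1157  0.0236] 0.0257 0.0304 [ 622.7 -118.8] [64.6 60.5] 38.3 ((622.124267578125, -116.55917358398438), 42.02543258666992)
neck 165 [0.5513 0.1883 0.1393] 0.139 0.1444 [549.7 187.5] [46.2 31.3] 10.9 ((549.3496704101562, 187.6134490966797), 23.906360626220703)
jartop 1168 [0.5583 0.1905 0.1155] 0.1157 0.1209 [548.7 187.7] [111.5  69.7] 13.1 ((549.4752197265625, 187.8317108154297), 61.22208786010742)
stand 3587 [0.5653 0.1952 0.0299] 0.0299 0.036 [548.3 187.3] [174.2 170. ] 13.5 ((548.102783203125, 187.81903076171875), 118.41287994384766)
```

View pics/c1.png

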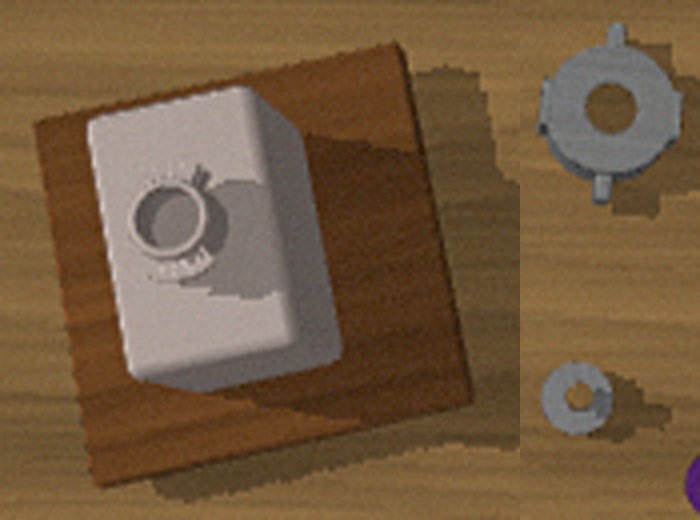

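```bash
cat >> h.py <<'E'
from scipy.spatial.transform import Rotation as Ro
MOUTH=np.array([.5475,.187]); JY=13.2
def ori(a):
    a=np.radians(a);y=np.array([np.cos(a),np.sin(a),0]);z=np.array([0,0,-1.]);return Ro.from_matrix(np.stack([np.cross(y,z),y,z],1)).as_rotvec()
def near(w,c,r,z0,z1):
    q=w.reshape(-1,3);m=(np.hypot(*(q[:,:2]-c).T)<r)&(q[:,2]>z0)&(q[:,2]<z1);return q[m]
E
python3 - <<'E'
from h import *
for n,c in (("top",(.6186,-.1204)),("scene",(.622,-.119))):
    q=near(np.load(n+"0.npz")["w"],c,.046,.008,.04)[:,:2]-c
    q=q[np.hypot(*q.T)>.0345]; q=q[abs(q[:,0])>.03];f=q[q[:,0]>0];b=q[q[:,0]<0]
    print(len(f),len(b),f.mean(0),b.mean(0))
    if len(f) and len(b): d=f.mean(0)-b.mean(0);print("yaw",np.degrees(np.arctan2(d[1],d[0])))
    # symmetric 2nd-harmonic
    th=np.arctan2(q[:,1],q[:,0]);print(np.degrees(np.angle(np.exp(2j*th).mean()))/2)
print(robot.get_time_s())
for nm,p,A in (("lid",(.4886,-.105,.018),(0,180)),("lidjar",(*MOUTH,.17),(0,180,90,-90)),("ring",(.620,-.1197,0),(85,-95)),("ringjar",(*MOUTH,.13),(193,13)),("ringturn",(*MOUTH,.13),(100,-80))):
    for a in A:
        j=robot.ik(np.array(p),ori(a));print(nm,a,None if j is None else np.round(j,2))
E
```

```text
18 22 [ 0.03803954 -0.00385933] [-0.03805     0.00414824]
yaw -6.007618542481085
-6.020565023549595
27 13 [ 0.03838045 -0.00363408] [-0.03894869  0.00408498]
yaw -5.700427087308119
-5.592039753692594
0.5
lid 0 [-0.21  0.36 -0.41  0.8   0.    1.36]
lid 180 [-0.21  0.36 -0.41  0.8   0.   -1.78]
lidjar 0 [0.33 0.39 0.06 1.23 0.   1.9 ]
lidjar 180 [ 0.33  0.39  0.06  1.23  0.   -1.24]
lidjar 90 [0.33 0.39 0.06 1.23 0.   0.33]
lidjar -90 [ 0.33  0.39  0.06  1.23  0.   -2.81]
ring 85 [-0.19  0.61 -0.04  0.92  0.   -0.1 ]
ring -95 [-0.19  0.61 -0.04  0.92 -0.    3.04]
ringjar 193 [ 0.33  0.41 -0.02  1.14 -0.   -1.47]
ringjar 13 [ 0.33  0.41 -0.02  1.14 -0.    1.67]
ringturn 100 [ 0.33  0.41 -0.02  1.14  0.    0.15]
ringturn -80 [ 0.33  0.41 -0.02  1.14 -0.   -2.99]
```

Run:
```python
from h import *
L=(.4886,-.105)
robot.reach(np.array([*L,.10]),ori(0)); print(robot.get_time_s())
robot.move_l(np.array([*L,.018]),vel=.1)
robot.grasp(); print(robot.get_opening(),robot.get_grasp_force(),robot.get_contact_force())
robot.move_l(np.array([*L,.20]),vel=.2)
robot.reach(np.array([*MOUTH,.24]),ori(0))
print(robot.get_opening(),robot.get_ee_pos(),robot.get_time_s())
c=[]
for n in("top","scene"):
    p=robot.snapshot(n);w=cloud(p)
    q=near(w,MOUTH,.035,.21,.245);print(n,len(q),cv2.minEnclosingCircle((q[:,:2]*1000).astype(np.float32)) if len(q) else 0, q[:,2].min())
    q=near(w,MOUTH,.1,.14,.146);print("neck",len(q),cv2.minEnclosingCircle((q[:,:2]*1000).astype(np.float32)) if len(q) else 0)
    u=p["camera_matrix"]@(p["R"]@np.array([*MOUTH,.2])+p["t"]);u=(u/u[2])[:2].astype(int)
    x0=max(0,min(430,u[0]-65));c.append(cv2.resize(p["pixels"][max(0,u[1]-65):max(0,u[1]-65)+130,x0:x0+130],(400,400),interpolation=cv2.INTER_CUBIC))
cv2.imwrite("pics/c2.png",np.hstack(c)[:,:,::-1])
```

```text
3.0083
0.10596516287509257 58.62803041934967 [-1.07787953  1.74350933  5.02404851]
0.10226260383312291 [0.54748364 0.1859219  0.23967638] 6.875
top 184 ((545.6937255859375, 184.87393188476562), 16.15559196472168) 0.2300535496496218
neck 100 ((545.1875, 186.138671875), 15.993124961853027)
scene 124 ((549.2991333007812, 186.31297302246094), 16.901586532592773) 0.2228770171001987
neck 68 ((546.3876953125, 187.10670471191406), 19.144622802734375)
```

View pics/c2.png

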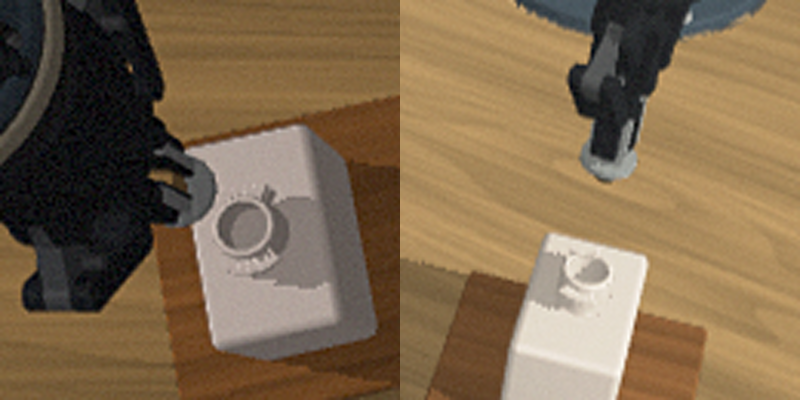

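The crop shows the lid held level, hovering over the mouth (scene crop: lid at (610,165), mouth at (588,270)); both cameras agree with my averaged mouth estimate to about 1.5 mm.

Run:
```python
from h import *
robot.move_l(np.array([*MOUTH,.172]),vel=.12);robot.hold(.2)
print(robot.get_ee_pos(),robot.get_contact_force())
for z in (.160,.155,.152,.151,.150,.149):
    robot.move_l(np.array([*MOUTH,z]),vel=.04);f=robot.get_contact_force();print(z,robot.get_ee_pos().round(4),np.round(f,1))
    if f[2]>8: break
robot.open_gripper();robot.hold(.2)
robot.move_l(np.array([*MOUTH,.25]),vel=.15)
robot.reach(np.array([.620,-.1197,.12]),ori(84.2))
print(robot.get_time_s())
c=[]
for n,cx in(("top",.5458),("scene",.5493)):
    p=robot.snapshot(n);w=cloud(p)
    for a,b in((.141,.153),(.155,.172)):
        q=near(w,MOUTH,.03,a,b);print(n,len(q),q.mean(0).round(4),cv2.minEnclosingCircle((q[:,:2]*1000).astype(np.float32)), np.median(q[:,2]),q[:,2].max())
    u=p["camera_matrix"]@(p["R"]@np.array([*MOUTH,.15])+p["t"]);u=(u/u[2])[:2].astype(int)
    c.append(cv2.resize(p["pixels"][u[1]-40:u[1]+40,u[0]-40:u[0]+40],(400,400),interpolation=cv2.INTER_CUBIC))
cv2.imwrite("pics/c3.png",np.hstack(c)[:,:,::-1])
```

```text
[0.54792094 0.18712408 0.17278558] [ 0.43057262  0.08419116 -0.41110656]
0.16 [0.5473 0.1869 0.1597] [ 0.4  0.9 -0.1]
0.155 [0.5473 0.1869 0.1547] [ 0.7  0.5 -0.9]
0.152 [0.5474 0.187  0.1518] [0.  0.1 0. ]
0.151 [0.5475 0.187  0.151 ] [ 0.2 -1.4 -1.1]
0.15 [0.5476 0.187  0.1502] [1.1 1.  1.1]
0.149 [0.5477 0.1871 0.1499] [-4.6  0.4 13.3]
13.1
top 302 [0.5453 0.1851 0.1463] ((546.3304443359375, 186.8066864013672), 16.682405471801758) 0.14633724784760452 0.15220652848114016
top 63 [0.5457 0.1856 0.1626] ((546.1873779296875, 186.50921630859375), 5.938704967498779) 0.16347877174131645 0.16634397584581928
scene 164 [0.5529 0.1886 0.1467] ((548.7593994140625, 187.77569580078125), 17.500110626220703) 0.1467985483706822 0.15257911685243686
scene 46 [0.5508 0.1876 0.1622] ((548.9478759765625, 186.38345336914062), 7.059792995452881) 0.16321823576090502 0.1669211954165318
```

View pics/c3.png

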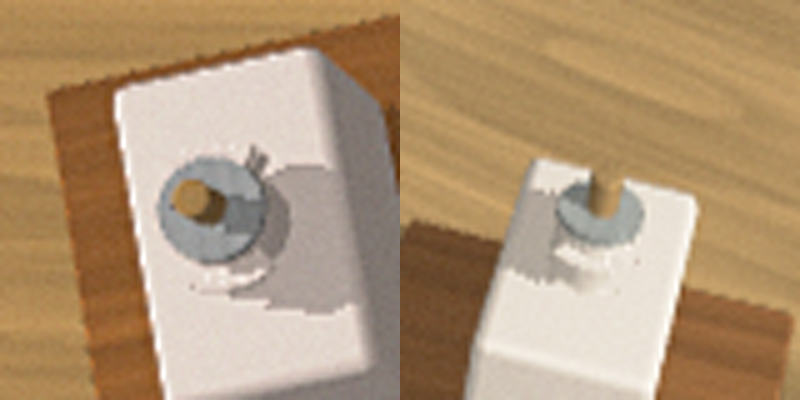

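The lid sits level and centred in the mouth (left crop (212,210), right crop (600,210)). Now the ring.

Run:
```python
from h import *
P=(.620,-.1197)
robot.move_l(np.array([*P,-.004]),vel=.1);robot.hold(.1);print(robot.get_ee_pos(),robot.get_contact_force().round(1))
robot.grasp(); print(robot.get_opening(),robot.get_grasp_force(),robot.get_contact_force().round(1))
robot.move_l(np.array([*P,.20]),vel=.2)
robot.reach(np.array([*MOUTH,.24]),ori(90+90+JY));robot.hold(.4)
print(robot.get_opening(),robot.get_ee_pos(),robot.get_joint_pos().round(2),robot.get_time_s())
c=[]
for n in("top","scene"):
    p=robot.snapshot(n);w=cloud(p);np.savez(n+"r.npz",w=w)
    u=p["camera_matrix"]@(p["R"]@np.array([*MOUTH,.22])+p["t"]);u=(u/u[2])[:2].astype(int)
    x0=max(0,u[0]-65);y0=max(0,u[1]-65);c.append(cv2.resize(p["pixels"][y0:y0+130,x0:x0+130],(400,400),interpolation=cv2.INTER_CUBIC))
    g=(p["pixels"].max(-1)>85).ravel()
    q=w.reshape(-1,3)[g];q=q[(np.hypot(*(q[:,:2]-MOUTH).T)<.055)&(q[:,2]>.225)&(q[:,2]<.29)]-[*MOUTH,0]
    e=np.radians(JY+90);xy=np.stack([q[:,0]*np.cos(e)+q[:,1]*np.sin(e),-q[:,0]*np.sin(e)+q[:,1]*np.cos(e)],1)
    print(n,len(q),"wingaxis",xy[:,0].min(),xy[:,0].max(),"cross",xy[:,1].min(),xy[:,1].max(),"z",np.percentile(q[:,2],[0,5,50,95,100]).round(4))
cv2.imwrite("pics/c4.png",np.hstack(c)[:,:,::-1])
```

```text
[ 0.62043349 -0.11976681 -0.00337831] [ 0.4 -0.  -0.4]
0.7378635583475796 66.39784455299377 [-1.8  0.9  7.8]
0.7332977846661057 [0.54760683 0.18669127 0.23992732] [ 0.33  0.38  0.21  1.4   0.   -1.47] 17.85
top 726 wingaxis -0.04075054613924038 0.014331421972373134 cross -0.033857942505922035 0.04502931965003031 z [0.2413 0.264  0.2695 0.2712 0.283 ]
scene 678 wingaxis -0.0409089125849854 0.042828554614528926 cross -0.04713022923267308 0.034966176839321475 z [0.2417 0.2467 0.2643 0.2715 0.2862]
```

View pics/c4.png

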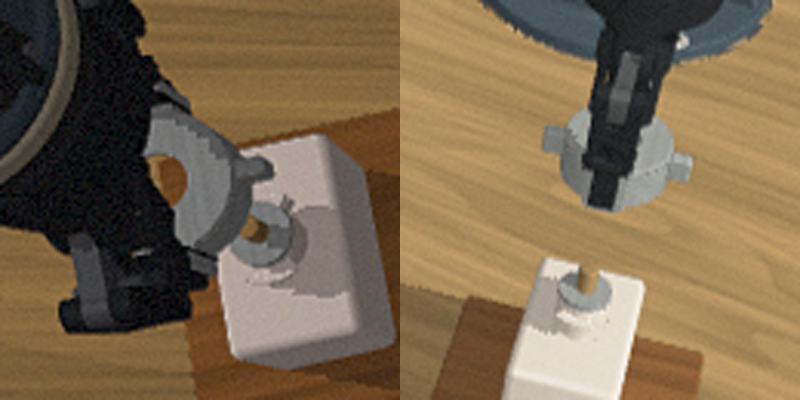

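The ring is held level, wings crosswise to the canister, hanging above the seated lid (scene crop: ring at (615,165), lid at (583,290)). It sits about 1 mm along the wing axis; I'll correct for that and lower it.

```bash
cat >> h.py <<'E'
def tcp(ry,z,off=.0008):
    a=np.radians(ry);return np.array([MOUTH[0]-off*np.cos(a),MOUTH[1]-off*np.sin(a),z])
E
python3 - <<'E'
from h import *
r=JY+90
robot.move_l(tcp(r,.170),vel=.12);robot.hold(.2)
for z in (.155,.146,.140,.134,.128,.124,.122,.121,.120,.119,.118):
    robot.move_l(tcp(r,z),vel=.04);f=robot.get_contact_force();print(z,robot.get_ee_pos().round(4),f.round(1),robot.get_opening())
    if np.linalg.norm(f)>9: break
print(robot.get_time_s())
E
```

```text
0.155 [0.5475 0.1862 0.1548] [-0.3 -0.6 -0.5] 0.7348330616154032
0.146 [0.5475 0.1861 0.1457] [-0.1  0.  -1.3] 0.7406311437842384
0.14 [0.5475 0.1861 0.1397] [ 0.5 -0.1 -1. ] 0.7373700826204168
0.134 [0.5475 0.1862 0.1337] [-0.3  0.3 -0.4] 0.7337251004420529
0.128 [0.5475 0.1861 0.1277] [ 0.7  0.8 -0.8] 0.7383641001615971
0.124 [0.5475 0.1862 0.1237] [ 0.1 -0.1 -0.5] 0.7357225113983926
0.122 [0.5476 0.1862 0.1219] [-0.4 -0.6 -0.7] 0.7415620583244908
0.121 [0.5476 0.1862 0.121 ] [-0.5 -0.1 -0.2] 0.7384811565465553
0.12 [0.5479 0.1863 0.1205] [-2.8 -1.2  6. ] 0.7354537781539645
0.119 [0.5479 0.1863 0.1203] [-6.3 -2.4 16.7] 0.7371747426662416
21.9333
```

Run:
```python
from h import *
robot.move_l(tcp(JY+90,.1205),vel=.04)
for d in (75,60,45,30,15,5,0,-2):
    r=JY+d;robot.move_l(tcp(r,.1205),vel=.003,ori=ori(r+90)) if 0 else robot.reach(tcp(r,.1205),ori(r+90))
    f=robot.get_contact_force();m=robot.get_wrist_torque();print(d,robot.get_ee_pos().round(4),f.round(1),m.round(2),robot.get_time_s())
    if abs(m[2])>2.5 or np.linalg.norm(f)>40: break
```

```text
75 [0.5476 0.1862 0.1205] [ 0.9 -1.   2.1] [ 0.04 -0.06 -0.03] 22.5417
60 [0.5473 0.1862 0.1205] [-0.1  0.5  2.8] [-0.01 -0.05  0.04] 22.9
45 [0.5471 0.1863 0.1205] [0.2 0.1 2.9] [ 0.    0.02 -0.02] 23.2583
30 [0.5469 0.1864 0.1205] [0.1 0.1 3.8] [0.06 0.01 0.  ] 23.6167
15 [0.5468 0.1866 0.1205] [-0.6 -0.6  3.3] [ 0.01 -0.    0.02] 23.975
5 [0.5468 0.1867 0.1205] [0.5 0.6 1.6] [ 0.01 -0.07 -0.06] 24.2667
0 [0.5467 0.1868 0.1205] [-0.2 -0.1  2.6] [-0.02  0.01  0.04] 24.5167
-2 [0.5467 0.1868 0.1205] [ 1.2 -1.2  3.5] [ 0.   -0.06  0.02] 24.7667
```

Run:
```python
from h import *
robot.reach(tcp(JY-1,.1205),ori(JY+89))
robot.open_gripper();robot.hold(.2);robot.move_l(tcp(JY,.25),vel=.12)
robot.reach(np.array([.45,-.05,.28]),ori(85));robot.hold(.2);print(robot.get_time_s())
c=[]
for n,cx in(("top",(.5458,.1867)),("scene",(.5493,.1877))):
    p=robot.snapshot(n);w=cloud(p)
    q=near(w,cx,.046,.128,.165);print(n,np.median(q[:,2]));q=q[:,:2]-cx;q=q[np.hypot(*q.T)>.0345];q=q[abs(q[:,0])>.03];th=np.arctan2(q[:,1],q[:,0])
    if len(q): print(len(q),"yaw",np.degrees(np.angle(np.exp(2j*th).mean()))/2)
    u=p["camera_matrix"]@(p["R"]@np.array([*MOUTH,.15])+p["t"]);u=(u/u[2])[:2].astype(int)
    c.append(cv2.resize(p["pixels"][u[1]-40:u[1]+40,u[0]-40:u[0]+40],(400,400),interpolation=cv2.INTER_CUBIC))
cv2.imwrite("pics/c5.png",np.hstack(c)[:,:,::-1])
```

```text
28.0167
top nan
scene 0.14984482737596
43 yaw 12.169479217426133
  return _methods._mean(a, axis=axis, dtype=dtype,
  ret = ret.dtype.type(ret / rcount)
```

View pics/c5.png

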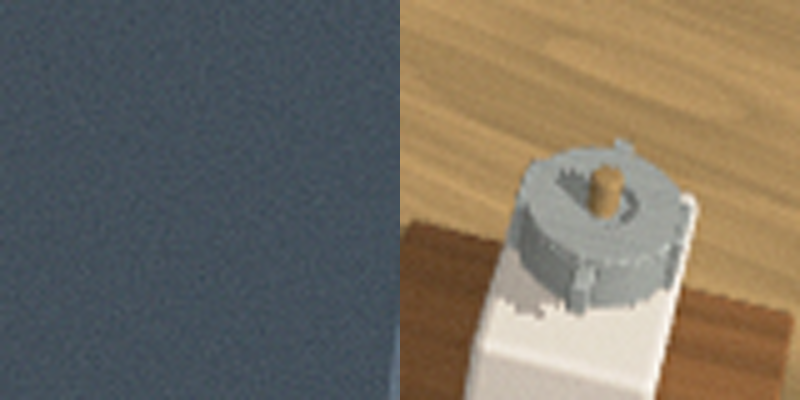

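The arm blocks the top view. The scene view shows the ring level and fully down (its top is 150 mm up), with the knob through the hole at (603,190) and the wings at (622,148) and (580,288). They lie along the canister's long side, at 12° against the canister's 13°.

```bash
python3 -c "
from rig import robot
print(robot.finish_job())"
```

```text
the job is handed in; nothing more can be done
None
```

The canister is closed and the job handed in at about 28 s: the small lid is seated, the ring is fully down with its wings about 1° from the canister's long side, and the wide lid was left alone; the result of the judging was not shown.

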